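# Seat the tube block and register its carrier in the corner

### The job

Put the metal tube block that fits into the recess of the grey carrier and press it down until its top face is flush with the carrier's. Then slide the carrier into the corner of the bolted-down registration plate, as it already roughly lies on the plate and not turned round, so that it sits flat on the plate and flat against both fences at once. Finish while you are still holding it pressed firmly against both fences, and leave the other tube block, the bottles and the beaker alone.

Things in the scene. Friction and masses are not known exactly. Their poses are not given: they have to be found in the camera images.
- small_block_center (a point): centre of the smaller aluminium tube block, the one that fits: body 27 (x) x 43 (y) x 16 high, and on its middle a grip lug 12 (x) x 24 (y) x 24 high, so 40 mm high in all; this point is 20 mm above its underside. z is up; the same after half a turn. Loose, about 80 g, upright on the bench left or right of the plate.
- large_block_center (a point): centre of the larger aluminium tube block, which does not fit the recess: body 38 (x) x 60 (y) x 16 high with the same 12 x 24 x 24 lug on top; point 20 mm above its underside. Loose, on the bench on the other side. Leave alone.
- large_block: the same larger tube block; origin at the centre of its underside
- small_block: the smaller tube block as a body; origin at the centre of its underside, axes as at its centre point
- carrier: grey rectangular carrier, 60 (x) x 84 (y) x 26 high, origin at the centre of its underside, z up. In the middle of its top is a recess 31 (x) x 47 (y) and 16 deep, slightly chamfered: the small block fits with its x along the carrier's x (2 mm play a side) and is flush when on the recess floor (block centre point then 30 mm above the carrier's underside). Loose, about 220 g.
- carrier_center (a point): centre of the carrier, 13 mm above its underside, axes as the carrier's. At the start the carrier lies on the plate, its sides some 25 to 80 mm short of both fences and up to 0.25 rad askew to the plate; it slides when pushed, also by way of the block in its recess; pressed down hard it drags (plate and fences are polished, friction about 0.2).
- plate: grey registration plate bolted to the bench, 170 (x) x 190 (y) x 8 thick, origin at the centre of its underside. Its +x edge carries the far fence and its +y edge the left fence.
- far_fence: steel fence along the plate's +x edge, 12 thick, 190 long, standing 20 mm above the plate; its inner face is the plane x = +73 mm in the plate's frame and faces the plate's -x. The carrier's long (84 mm) side comes against it. Origin at the centre of its underside. Rigid.
- left_fence: steel fence along the plate's +y edge, 12 thick, 154 long, standing 20 mm above the plate; its inner face is the plane y = +83 mm in the plate's frame and faces the plate's -y. The carrier's short (60 mm) side comes against it. Origin at the centre of its underside. Rigid.
- corner (a point): where the inner faces of the two fences and the plate's top meet; axes as the plate's. The carrier in the corner has its centre 30 mm to -x and 42 mm to -y of this point in the plate's axes.
- reagent: brown reagent bottle, 54 mm wide, 105 high, bystander; origin at the centre of its underside
- glass_beaker: glass beaker, 72 mm wide, 92 high, bystander; origin at the centre of its underside
- small_bottle: small brown reagent bottle with red cap, 43 mm wide, 88 high, bystander; origin at the centre of its underside
Things that resemble listed ones, but are neither listed nor needed, are in the scene too. Of the things like the carrier, leave any that is blue, pink or red; of the rest the smaller one is meant.

How it is judged:
By the outcome, as a careful person would: the job done as asked, in the order asked, and still so for the second after the job is handed in, while the arm keeps its last pose, push and grip.
It also fails if it takes over 51 s, if anything falls off the work surface, if the arm or the gripper's body presses on something with over 40 N, if the wrist force passes 120 N, or if a joint passes its speed limit or range.

### The arm

A 7-joint arm with a two-finger parallel gripper is mounted at the origin on a cart in front of the work surface, level with it; the furniture and walls round the work are solid. World frame = base frame: x ahead of the robot, y to its left, z up, the work surface at z = 0. Lengths are in m, angles in rad, forces in N, time in s.
With the tool pointing down it reaches from about 0.35 to 0.9 m from the base axis. Payload 7.2 kg.
Tool frame: the origin (TCP) lies midway between the tips of the shut fingers; the grasp point (between the pads) lies 19 mm behind it; z points along the fingers, y is the line along which they close (so a half turn about z gives the same grasp; the last joint's range is limited). The gripper opens to 85 mm and grips with 20 to 120 N. Pads are 22 mm wide; open, the fingers measure 114 mm over their backs; the gripper's body (76 mm by 85 mm) begins 54 mm behind the grasp point. The pads swing forward as they close: fully open they stand 13 mm farther back than shut.
Start: joints at [1.129, 0.411, -0.013, 1.596, 0.006, 1.134, -0.082], TCP at [0.228, -0.582, 0.231] pointing down, gripper open.
Joint ranges: [-2.95, 2.95], [-0.29, 1.99], [-1.47, 1.44], [0.14, 2.54], [-1.03, 4.17], [0.13, 1.85], [-2.86, 2.86]. Speed limits (rad/s): [2.39, 2.39, 3.01, 3.01, 3.14, 3.14, 3.14].

### API

Orientations are given as a rotation vector (axis times angle).
In Python, from rig import ctrl gives the robot as it stands.
- The arm moves only by the shell command python3 -m crank 'ROWS' [OPENING]. ROWS is JSON, a list that holds one entry, the list of rows, each a list of 4 numbers: the shift along the world's x, y, z in cm, then the turn about the world's z in rad. In form: [[[tx, ty, tz, roll], ...]]. A call has 1 to 20 rows; each row shifts and turns the commanded pose from where the row before left it; what a row does not reach is not made up. A row lasts 1/12 s, in which the tool goes at most 41.7 mm and 7.16 degrees, less where a joint would pass 70% of its speed; a pose out of reach is approached as far as the arm can. A call is refused whole if a number of a shift passes 4.17 or a number of a turn 0.125, either way. A call with a gripper value outside its range is refused whole. OPENING is the closure in counts, from 0 (fully open) to 255 (shut), set as the call begins (- or left out, the last holds). The fingers move at their own pace and stop on an object; the grip force is fixed at half the most. Time passes only in rows, so rows that do not move let the fingers close. It gives the time, the measured TCP pose, the force, the opening and the grip force at its end, in the units of the state.
- ctrl.sense(): the state, without advancing time (a new reading comes with each control period).
- ctrl.capture(name): name is "scene" or "top" or "wrist"; returns (picture, depth): 480x640x3 uint8, blue, green, red; 480x640 float32, m along the optical axis (not along the pixel's ray), 0 where there is no reading.
- ctrl.camera_info(name): a dict with "fovy" (degrees; the focal length in pixels is half the picture's height over the tangent of half this angle, whatever the lens; pixels are square), "cx", "cy" (the principal point, pixels), "extrinsics" (4x4, takes a point from camera to world coordinates). Camera axes: x right, y up, looking along -z (the intrinsics and any distortion apply to the point x, -y, -z); pixel columns grow to the right and rows downward; lengths in m; the calibration is good to about 2 mm. The wrist camera is an equidistant fisheye: a pixel r from the principal point sees the ray r / f radians off the axis. A picture is of the moment at which its call begins: read the wrist's pose just before it. camera_info takes no time and is no camera call; for the wrist camera it gives the pose at the moment of the call.
- ctrl.hand_in(): hands the job in; it is judged then, once.
Trained networks look in the newest picture that a camera, given by its name, has taken for a name from the list of things; names that differ only in an ending like _2 or _b are one class to them, and where a whole thing is asked for, a point or a joint stands for the part that bears it (a point fixed in the world has none). Each returns a list of dicts, best first, with "conf" (0 to 1); they miss things now and then, are a little off and sometimes report something else, mostly with a low value. They report only what shows in the picture. A call takes as long as a camera call. They do not tell look-alikes from the thing itself.
- ctrl.silhouettes(camera, thing): "pixels" (480x640 bool, what is visible of it) and "xy" ([column, row] in pixels, amid what is visible of it).
The state is a dict: "t": time; "q": joint angles; "joint_vel": joint speeds; "tau": joint torques, N m; "position": TCP position; "tool_rot": TCP orientation; "contact_force": force on the tool from outside, world axes, zero at the start; "torque": the same for the moment, N m; "gripper_width": finger opening in m; "grasp_force": force on a finger pad.
Only numpy, scipy, OpenCV 4.12 (cv2) and the standard library are available. Lean on these libraries where they do the work, as an engineer would, in place of code of your own. Each camera call takes 0.05 s, during which the arm holds its last target. There are 200 camera calls.

## Working session

There is one attempt and no reset: what is moved stays moved. The work goes in short steps, Python scripts to look and compute and a shell command to move; the robot and the scene stay as the last step left them, time stands still between calls to the robot, and variables do not carry over. Pictures are saved under pics/ and viewed, at most 10 in all, crops included, and the job is handed in when it is done.

```bash
ls; mkdir -p pics
cat > h.py <<'E'
import numpy as np, cv2
from rig import ctrl
def pts(cam,depth,info,mask=None):
    f=240/np.tan(np.radians(info["fovy"])/2)
    v,u=np.nonzero((depth>0)&(mask if mask is not None else True))
    d=depth[v,u]; x=(u-info["cx"])/f; y=(v-info["cy"])/f
    if cam=="wrist":
        r=np.hypot(x,y)+1e-9; s=np.tan(r)/r; x=x*s;y=y*s
    P=np.c_[x*d,-y*d,-d,np.ones_like(d)]
    return (P@np.array(info["extrinsics"]).T)[:,:3],u,v
def rect(P):
    (c,s,a)=cv2.minAreaRect(P[:,:2].astype(np.float32)*1000); return np.round(c,1),np.round(s,1),round(a,1)
E
python3 - <<'E'
from h import *
for n in ("top","scene"):
    i=ctrl.camera_info(n); p,d=ctrl.capture(n); cv2.imwrite(f"pics/{n}0.png",p); np.save(f"{n}d.npy",d)
    print(n,i)
    for t in ("small_block","large_block","carrier","plate","far_fence","left_fence"):
        for r in ctrl.silhouettes(n,t):
            if r["conf"]<.2: continue
            P,_,_=pts(n,d,i,r["pixels"]); 
            if len(P)<10: continue
            print(t,round(r["conf"],2),np.round(r["xy"]),P.shape[0],np.round(np.median(P,0),3),rect(P), np.round(np.percentile(P[:,2],[5,95]),3))
print(ctrl.sense())
E
```

```text
pics
top {'fovy': 52.65654089036721, 'cx': 326.10014070680336, 'cy': 243.1825914153368, 'extrinsics': array([[ 0.02116309,  0.98334157, -0.18053109,  0.3279597 ],
       [-0.99976081,  0.02181151,  0.00160713, -0.01294544],
       [ 0.00551802,  0.18045389,  0.98356797,  1.54319001],
       [ 0.        ,  0.        ,  0.        ,  1.        ]])}
small_block 0.49 [423. 284.] 124 [ 0.486 -0.325  0.017] (array([ 488.1, -329.4]), array([25.6, 45.6]), 3.8) [0.006 0.042]
large_block 0.58 [221. 295.] 256 [0.443 0.317 0.016] (array([444.8, 319.2]), array([66. , 43.6]), 73.0) [-0.     0.039]
carrier 0.81 [280. 276.] 893 [0.5   0.118 0.031] (array([503.5, 120.1]), array([ 84. , 114.2]), 10.7) [0.008 0.038]
carrier 0.79 [287. 229.] 519 [0.653 0.106 0.023] (array([655.3, 108.1]), array([92.5, 62.9]), 23.1) [0.004 0.03 ]
carrier 0.76 [233. 259.] 544 [0.552 0.269 0.023] (array([552.2, 268.9]), array([87.2, 61.2]), 86.8) [0.004 0.03 ]
carrier 0.7 [468. 290.] 864 [ 0.464 -0.463  0.03 ] (array([ 463.4, -463.9]), array([109.8,  75.7]), 75.7) [0.009 0.037]
carrier 0.6 [359. 272.] 600 [ 0.512 -0.122  0.
[... 2315 characters left out ...]
.03 ]
{'t': 0.7, 'q': array([ 1.12875185,  0.41110655, -0.0126892 ,  1.59615616,  0.00561019,
        1.13428315, -0.08218117]), 'joint_vel': array([ 0.00129697,  0.00150989,  0.00051923, -0.00083471,  0.00175728,
       -0.00095981, -0.00043794]), 'tau': array([-2.37601222e-05, -6.00255632e+01,  6.81078471e-01, -2.99697411e+01,
        1.39659131e-02,  1.90765611e-03, -4.53909976e-07]), 'position': array([ 0.22824286, -0.58186867,  0.23131144]), 'tool_rot': array([3.08678076e+00, 5.83838934e-01, 1.38801967e-05]), 'contact_force': array([-0.2547297 , -0.12852378,  0.77167131]), 'torque': array([ 0.00849625, -0.03600256, -0.00235002]), 'grasp_force': 0.0, 'gripper_width': 0.08532885908488537}
```

Run:
```python
import cv2
a=cv2.imread("pics/top0.png"); s=cv2.imread("pics/scene0.png")
cv2.imwrite("pics/topc.png",cv2.resize(a[170:330,190:510],(800,400),interpolation=cv2.INTER_CUBIC))
cv2.imwrite("pics/scenec.png",cv2.resize(s[180:400,160:540],(800,463),interpolation=cv2.INTER_CUBIC))
```

```text
(no output)
```

View pics/topc.png

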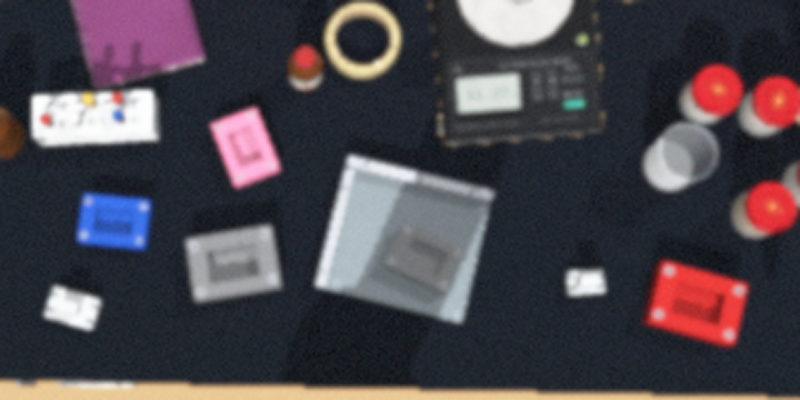

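View pics/scenec.png

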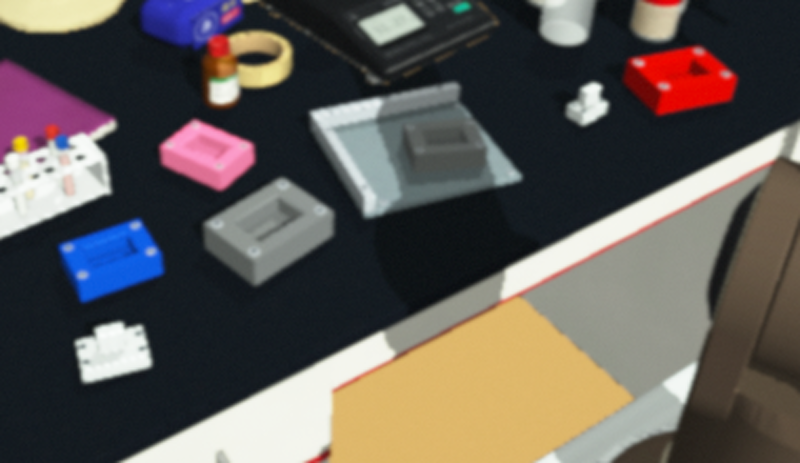

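Candidates in the top picture: carriers are grey on the plate (359,272), larger grey (280,276), pink (287,229), blue (233,259), red (468,290). The one I want is the grey on the plate: it's neither coloured nor the bigger grey. Blocks are small (423,284) and large (221,295); I want (423,284). I'll approach above it and check with the wrist camera.

```bash
python3 -m crank '[[[2.36,2.3,-0.3,0.115],[2.36,2.3,-0.3,0.115],[2.36,2.3,-0.3,0.115],[2.36,2.3,-0.3,0.115],[2.36,2.3,-0.3,0.115],[2.36,2.3,-0.3,0.115],[2.36,2.3,-0.3,0.115],[2.36,2.3,-0.3,0.115],[2.36,2.3,-0.3,0.115],[2.36,2.3,-0.3,0.115],[2.36,2.3,-0.3,0.115],[0,0,0,0],[0,0,0,0]]]' 0
cat > look.py <<'E'
from h import *
import sys
tag=sys.argv[1]
i=ctrl.camera_info("wrist"); p,d=ctrl.capture("wrist"); cv2.imwrite(f"pics/{tag}.png",p); np.savez(tag+".npz",p=p,d=d,**{k:i[k] for k in i})
for t in sys.argv[2:]:
    for r in ctrl.silhouettes("wrist",t):
        if r["conf"]<.3: continue
        P,_,_=pts("wrist",d,i,r["pixels"])
        if len(P)<10: continue
        print(t,round(r["conf"],2),np.round(r["xy"]),len(P),rect(P),np.round(np.percentile(P[:,2],[5,95]),3))
        for lo,hi in ((.003,.011),(.012,.020),(.023,.031),(.031,.036),(.036,.044)):
            Q=P[(P[:,2]>lo)&(P[:,2]<hi)]
            if len(Q)>20: print("   z",lo,hi,len(Q),rect(Q),np.round(np.median(Q,0),4))
s=ctrl.sense(); R=cv2.Rodrigues(s["tool_rot"])[0]
print("t",s["t"],np.round(s["position"],4),"yang",np.degrees(np.arctan2(R[1,1],R[0,1])),"tilt",R[2,2],s["contact_force"])
E
python3 look.py w1 small_block carrier plate far_fence left_fence
```

```text
t: 1.78
position: [0.4893, -0.3267, 0.1981]
tool_rot: [-2.14, -2.3, -0.002]
contact_force: [0.0, -0.2, -0.4]
gripper_width: 0.0857
grasp_force: 0.0
small_block 0.69 [319. 210.] 1378 (array([ 488.9, -326.8]), array([25.9, 43.5]), 3.1) [0.014 0.041]
   z 0.003 0.011 28 (array([ 487.9, -306. ]), array([23.6,  0.5]), 4.4) [ 0.4884 -0.306   0.0074]
   z 0.012 0.02 863 (array([ 488.9, -327.1]), array([25.9, 43. ]), 3.1) [ 0.4893 -0.3206  0.0158]
   z 0.023 0.031 26 (array([ 487.2, -315.6]), array([11.2,  1. ]), 7.8) [ 0.4873 -0.3155  0.0273]
   z 0.036 0.044 420 (array([ 488.5, -327.2]), array([11.8, 24.1]), 4.4) [ 0.4885 -0.3271  0.0397]
carrier 0.71 [291. 336.] 7859 (array([ 464.4, -479.3]), array([139.8,  86.7]), 74.4) [0.011 0.034]
   z 0.003 0.011 269 (array([ 467.2, -451.7]), array([84.5, 74.9]), 74.7) [ 0.4748 -0.4128  0.0074]
   z 0.012 0.02 1616 (array([ 467.5, -452.6]), array([85.9, 75.3]), 75.2) [ 0.4656 -0.4657  0.0131]
   z 0.023 0.031 558 (array([ 464.3, -463.4]), array([109.1,  76. ]), 74.9) [ 0.4711 -0.4203  0.0272]
   z 0.031 0.036 4828 (array([ 464.2, -463.7]), array([109
[... 1171 characters left out ...]
[ 599.2, -160.7]), array([96. ,  9.4]), 82.1) [ 0.5974 -0.1678  0.0162]
   z 0.023 0.031 1344 (array([ 604.7, -161.2]), array([97.1, 12.8]), 76.8) [ 0.6032 -0.1648  0.0277]
far_fence 0.58 [413.  35.] 10920 (array([ 531.7, -144.4]), array([ 97.4, 180.7]), 77.1) [0.006 0.028]
   z 0.003 0.011 9174 (array([ 521.5, -149.3]), array([ 97.8, 165.6]), 82.0) [ 0.5491 -0.1652  0.0078]
   z 0.012 0.02 250 (array([ 586.8, -173.2]), array([105.9,  72.1]), 34.3) [ 0.5974 -0.1686  0.0161]
   z 0.023 0.031 1323 (array([ 604.7, -161.3]), array([97.1, 12.8]), 77.3) [ 0.6031 -0.1654  0.0277]
t 2.0833 [ 0.487  -0.33    0.1984] yang 3.752507835944004 tilt -0.9999998406815432 [-0.33846068  0.03068607 -0.17343511]
```

View pics/w1.png

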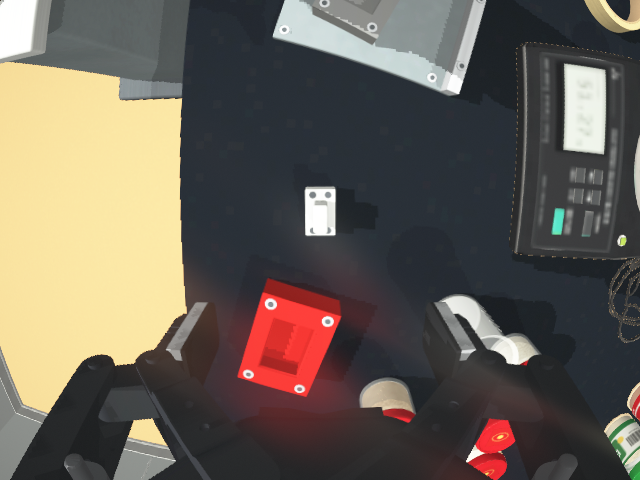

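Wrist view: the small block is at px (320,211), the red carrier at (290,340), and the plate at the top with the grey carrier at about (345,15). The choice stands, so I descend and grip.

```bash
python3 -m crank '[[[0.09,0.18,-3,0],[0,0,-3,0],[0,0,-3,0],[0,0,-3,0],[0,0,-2.5,0],[0,0,-1.8,0],[0,0,-1,0],[0,0,-0.6,0],[0,0,0,0],[0,0,0,0]]]' 0; python3 -m crank '[[[0,0,0,0],[0,0,0,0],[0,0,0,0],[0,0,0,0],[0,0,0,0],[0,0,0,0],[0,0,0,0],[0,0,0,0],[0,0,0,0],[0,0,0,0]]]' 255
```

```text
t: 2.92
position: [0.4891, -0.3275, 0.0201]
tool_rot: [2.144, 2.294, 0.0]
contact_force: [0.3, 0.8, -0.2]
gripper_width: 0.0853
grasp_force: 0.0
t: 3.75
position: [0.4889, -0.3271, 0.0196]
tool_rot: [2.144, 2.295, 0.0]
contact_force: [0.7, 0.5, 4.0]
gripper_width: 0.0109
grasp_force: 59.8
```

```bash
python3 -m crank '[[[0,0,0.5,0],[0,0,1.5,0],[0,0,3,0],[0,1,3,-0.096],[0.4,2,3,-0.096],[0.4,3,2,-0.096],[0.4,2.5,0,-0.096],[0.4,2,0,-0.096],[0,0,0,0],[0,0,0,0]]]' 255; python3 look.py w2 carrier plate far_fence left_fence small_block
```

```text
t: 4.58
position: [0.5048, -0.2207, 0.1495]
tool_rot: [-2.626, -1.725, 0.0]
contact_force: [0.1, -0.9, -0.5]
gripper_width: 0.0107
grasp_force: 59.1
carrier 0.7 [320. 283.] 4358 (array([ 505.7, -216.6]), array([34.5, 27.4]), 65.8) [0.135 0.17 ]
carrier 0.57 [279. 103.] 10352 (array([ 511.4, -119.5]), array([94.1, 67.2]), 65.9) [0.017 0.035]
   z 0.003 0.011 92 (array([ 511.4, -119.5]), array([94.1, 67.2]), 65.9) [ 0.5285 -0.1204  0.0079]
   z 0.012 0.02 2651 (array([ 516.9, -131.5]), array([64.7, 45.9]), 65.9) [ 0.5129 -0.1219  0.0178]
   z 0.023 0.031 227 (array([ 517.5, -129.4]), array([61.5, 46.4]), 65.9) [ 0.5037 -0.1069  0.0272]
   z 0.031 0.036 7281 (array([ 513.2, -121.9]), array([84.8, 60.4]), 65.9) [ 0.5137 -0.1225  0.0338]
   z 0.036 0.044 21 (array([ 514.8, -123. ]), array([73.9, 50.4]), 64.6) [ 0.5089 -0.1039  0.0362]
carrier 0.49 [337. 405.] 70 (array([ 444.2, -403.1]), array([2.1, 7.4]), 81.1) [0.001 0.014]
   z 0.003 0.011 42 (array([ 444.2, -403.1]), array([2.1, 7.4]), 81.1) [ 0.444  -0.4031  0.0064]
plate 0.73 [331.  85.] 31223 (array([ 538.9, -108.7]), array([172.6, 180.6]), 77.0) [0.007 0.028]
   z 0.003 0.011 27687 (array([ 530.9, -106.3]), array([171.2, 158.7]), 76.9) [ 0.5435 -0.1171  0.0079]
   z 0.012 0.02 416 (array([ 603.3, -142.1]), array([130.3,   1.7]), 77.0) [ 0.6036 -0.142   0.0163]
   z 0.023 0.031 2873 (array([ 608.4, -145.8]), array([128.1,  13.1]), 77.0) [ 0.6076 -0.1464  0.0278]
small_block 0.79 [320. 283.] 4300 (array([ 506.2, -226.9]), array([58.5, 28.8]), 79.3) [0.135 0.17 ]
t 4.8833 [ 0.5043 -0.2232  0.149 ] yang -23.674550568485188 tilt -0.9999998407869058 [ 0.42688373  0.9004378  -0.47605179]
```

View pics/w2.png

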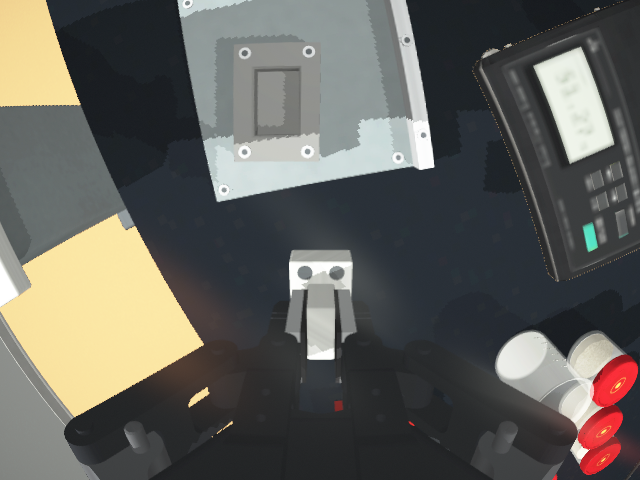

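Wrist view: the carrier is at px (277,102) with its recess clear, and the held block is upright at (320,283). I move over the recess and lower gradually.

```bash
python3 -m crank '[[[0.15,2,0,-0.006],[0.25,3,0,0],[0.25,3,-1,0],[0.2,2.02,-2,0],[0,0,-3,0],[0,0,-2,0],[0,0,-0.9,0],[0,0,0,0],[0,0,0,0]]]' 255; python3 -m crank '[[[0,0,-0.3,0],[0,0,-0.3,0],[0,0,-0.2,0],[0,0,-0.2,0],[0,0,0,0]]]' 255
```

```text
t: 5.63
position: [0.5133, -0.1224, 0.0604]
tool_rot: [-2.634, -1.711, 0.001]
contact_force: [-0.0, -0.1, -0.2]
gripper_width: 0.0106
grasp_force: 59.1
t: 6.05
position: [0.5131, -0.122, 0.0503]
tool_rot: [2.634, 1.712, 0.0]
contact_force: [-0.9, 0.2, -0.8]
gripper_width: 0.0106
grasp_force: 59.1
```

```bash
python3 -m crank '[[[0,0,-0.25,0],[0,0,-0.25,0],[0,0,-0.25,0],[0,0,-0.25,0],[0,0,-0.15,0],[0,0,0,0],[0,0,0,0]]]' 255;  python3 -m crank '[[[0,0,-0.1,0],[0,0,-0.1,0],[0,0,0,0]]]' 255
```

```text
t: 6.63
position: [0.5131, -0.1218, 0.0387]
tool_rot: [-2.634, -1.712, 0.0]
contact_force: [-0.2, -0.3, -0.4]
gripper_width: 0.0108
grasp_force: 59.1
t: 6.88
position: [0.5135, -0.1219, 0.0375]
tool_rot: [2.634, 1.712, 0.0]
contact_force: [-2.0, 0.2, 5.7]
gripper_width: 0.0104
grasp_force: 60.1
```

```bash
python3 -m crank '[[[0,0,-0.1,0],[0,0,0,0]]]' 255; python3 -m crank '[[[0,0,-0.1,0],[0,0,0,0],[0,0,0,0]]]' 255; python3 look.py w3 carrier small_block plate far_fence left_fence
```

```text
t: 7.05
position: [0.5135, -0.1219, 0.0375]
tool_rot: [2.633, 1.712, 0.0]
contact_force: [-5.7, 1.2, 18.6]
gripper_width: 0.0105
grasp_force: 61.7
t: 7.3
position: [0.5135, -0.1219, 0.0374]
tool_rot: [2.633, 1.711, 0.0]
contact_force: [-8.7, 0.8, 29.3]
gripper_width: 0.011
grasp_force: 63.3
carrier 0.66 [321. 245.] 12845 (array([ 515.2, -122.7]), array([85.5, 65.1]), 67.1) [0.018 0.035]
   z 0.003 0.011 178 (array([ 539., -114.]), array([ 45.2, 100.2]), 16.1) [ 0.5362 -0.0866  0.0091]
   z 0.012 0.02 699 (array([ 520.7, -105.1]), array([48. , 59.1]), 65.7) [ 0.5293 -0.0877  0.0173]
   z 0.023 0.031 716 (array([ 521.2, -103.8]), array([45., 59.]), 66.0) [ 0.5285 -0.0871  0.027 ]
   z 0.031 0.036 10908 (array([ 513.2, -122.1]), array([84.9, 60.5]), 66.0) [ 0.5248 -0.0988  0.0338]
carrier 0.66 [115.   2.] 149 (array([474.6,  58.8]), array([ 4.5, 11.9]), 66.5) [-0.     0.015]
   z 0.003 0.011 64 (array([476.4,  58. ]), array([5.7, 2.5]), 16.1) [0.476  0.0578 0.0069]
   z 0.012 0.02 24 (array([475. ,  57.4]), array([1.2, 2.9]), 68.8) [0.4748 0.0575 0.0145]
small_block 0.69 [317. 284.] 409
[... 1497 characters left out ...]
y([ 609.8, -113.8]), array([188.2,   2.3]), 77.1) [ 0.6122 -0.1042  0.0161]
   z 0.023 0.031 9082 (array([ 615. , -116.3]), array([188.7,  13.9]), 77.1) [ 0.6172 -0.1013  0.0277]
left_fence 0.79 [295.  30.] 11990 (array([546.9,  -4.1]), array([ 21.7, 172.9]), 77.1) [0.013 0.029]
   z 0.003 0.011 358 (array([551.5, -15.4]), array([  2.5, 157.7]), 77.8) [ 0.5604 -0.0176  0.0097]
   z 0.012 0.02 1252 (array([552.4, -15.6]), array([  9.5, 157.7]), 80.4) [ 0.5491 -0.0151  0.0161]
   z 0.023 0.031 9717 (array([550.8,  -9.5]), array([ 12.8, 154.1]), 76.9) [ 0.55   -0.0099  0.0278]
t 7.6 [ 0.5135 -0.1219  0.0374] yang -23.957527360287102 tilt -0.9999987395026354 [-9.4996505   0.93281715 29.44935257]
```

Seated flush: block and carrier tops both measure z≈33.8 mm. I now ease the down force and slide while squaring, stopping about 3 mm short of both fences.

```bash
python3 -m crank '[[[0,0,0.15,0],[0.7,0.51,0,0.0192],[0.7,0.51,0,0.0192],[0.7,0.51,0,0.0192],[0.7,0.51,0,0.0192],[0.7,0.51,0,0.0192],[0.7,0.51,0,0.0192],[0.7,0.51,0,0.0192],[0.7,0.51,0,0.0192],[0.5,0.35,0,0.0192],[0.4,0.28,0,0.0192],[0.3,0.22,0,0],[0.25,0.18,0,0],[0.21,0.14,0,0],[0,0,0,0],[0,0,0,0]]]' 255; python3 look.py w4 carrier far_fence left_fence | grep -E "^[a-z]|z 0.0[23]"
```

```text
t: 8.93
position: [0.5869, -0.0699, 0.0376]
tool_rot: [2.456, 1.955, 0.001]
contact_force: [-1.6, -1.8, 10.9]
gripper_width: 0.0106
grasp_force: 60.7
carrier 0.63 [318. 251.] 12734 (array([584.2, -71.7]), array([85.2, 70. ]), 75.2) [0.017 0.035]
   z 0.023 0.031 727 (array([589.8, -51.1]), array([42.4, 59.5]), 75.4) [ 0.5962 -0.0329  0.0272]
   z 0.031 0.036 10794 (array([584.4, -71.7]), array([85.3, 60.6]), 75.4) [ 0.5876 -0.0463  0.0339]
far_fence 0.76 [403. 256.] 5414 (array([625.4, -69.5]), array([96.7, 29.6]), 77.1) [0.016 0.029]
   z 0.023 0.031 4677 (array([627. , -64.8]), array([86.7, 12.7]), 76.9) [ 0.6276 -0.0579  0.0278]
left_fence 0.8 [233. 184.] 10241 (array([540.1,  -9. ]), array([ 18.6, 180.8]), 77.8) [0.016 0.029]
   z 0.023 0.031 9138 (array([550.6,  -9.1]), array([ 12.5, 154.1]), 77.0) [ 0.5619 -0.0113  0.0278]
t 9.1333 [ 0.5868 -0.0699  0.0375] yang -12.95285293278156 tilt -0.9999976618481569 [-2.88680164 -1.33215565  9.61162809]
```

View pics/w4.png

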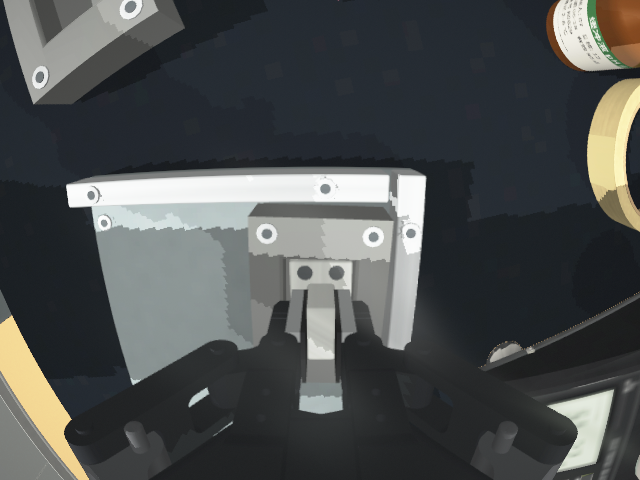

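Wrist view: the carrier (px 318,250) is near the corner, with the left fence at the top (y≈190) and the far fence on the right (x≈405). About 4 to 5 mm remain. I close y first, then x.

```bash
python3 -m crank '[[[0.03,0.15,0,0],[0.03,0.15,0,0],[0.03,0.15,0,0],[0.02,0.1,0,0],[0,0,0,0],[0,0,0,0]]]' 255; python3 -m crank '[[[0.15,-0.035,0,0],[0.15,-0.035,0,0],[0.15,-0.035,0,0],[0,0,0,0],[0,0,0,0]]]' 255
```

```text
t: 9.63
position: [0.5882, -0.0655, 0.0376]
tool_rot: [2.456, 1.954, 0.001]
contact_force: [-0.4, -4.5, 9.2]
gripper_width: 0.0109
grasp_force: 60.5
t: 10.05
position: [0.5912, -0.0659, 0.0375]
tool_rot: [2.457, 1.956, -0.002]
contact_force: [-5.5, -2.2, 15.1]
gripper_width: 0.0111
grasp_force: 61.2
```

```bash
python3 -m crank '[[[0.09,0.055,0.02,0],[0.09,0.055,0.02,0],[0,0,0,0],[0,0,0,0]]]' 255; python3 -m crank '[[[0.06,0.035,0,0],[0.06,0.035,0,0],[0,0,0,0],[0,0,0,0]]]' 255
```

```text
t: 10.38
position: [0.5925, -0.0653, 0.0375]
tool_rot: [2.458, 1.956, -0.004]
contact_force: [-6.0, -4.1, 11.3]
gripper_width: 0.0106
grasp_force: 60.9
t: 10.72
position: [0.5926, -0.0653, 0.0375]
tool_rot: [2.459, 1.955, -0.008]
contact_force: [-10.5, -5.0, 16.0]
gripper_width: 0.0104
grasp_force: 61.5
```

```bash
python3 look.py w5 carrier small_block far_fence left_fence | grep -E "^[a-z]|z 0.0[23]"
python3 - <<'E'
from h import *
s=ctrl.sense(); R=cv2.Rodrigues(s["tool_rot"])[0]; print(np.round(R,4), s["torque"])
z=np.load("w5.npz"); i={k:z[k] for k in("fovy","cx","cy","extrinsics")}
P,_,_=pts("wrist",z["d"],i); a=np.radians(-12.95); ex=np.array([np.cos(a),np.sin(a)]); ey=np.array([-ex[1],ex[0]])
X=P[:,:2]@ex*1e3; Y=P[:,:2]@ey*1e3; Z=P[:,2]*1e3
top=(Z>31.5)&(Z<36)&(X>550)&(X<625)&(Y>15)&(Y<112)
print("carrier top max x/y",np.percentile(X[top],[.5,99.5]),np.percentile(Y[top],[.5,99.5]))
# tilt plane of carrier top rim, block top
A=np.c_[X[top],Y[top],np.ones(top.sum())]; print("plane",np.linalg.lstsq(A,Z[top],rcond=None)[0])
b=top&(abs(X-591)<12)&(Y>80-1)&(Y<88); r=top&(Y>92)
print("z block",np.median(Z[b]),"rim",np.median(Z[r]))
# carrier left-facing edge angle: +y edge of top
for nm,U,V in(("yedge",X,Y),("xedge",Y,X)):
    u=U[top];v=V[top];bins=np.arange(u.min()+6,u.max()-6,4);e=[(c+2,np.percentile(v[(u>=c)&(u<c+4)],98)) for c in bins if ((u>=c)&(u<c+4)).sum()>40]
    e=np.array(e);print(nm,np.round(e[:,1],1))
f=(Z>23)&(Z<30)
print("fence inner x",np.percentile(X[f&(Y>-40)&(Y<60)&(X>612)],2),"y",np.percentile(Y[f&(X<560)&(X>480)&(Y>95)],2))
p=z["p"]; cv2.imwrite("pics/w5c.png",cv2.resize(p[150:400,200:460],(624,600),interpolation=cv2.INTER_CUBIC))
E
```

```text
carrier 0.73 [73. 43.] 14514 (array([484.5,  89.3]), array([ 67.7, 135.6]), 70.8) [0.006 0.034]
   z 0.023 0.031 1655 (array([506.1,  95.6]), array([78.5, 65.3]), 10.3) [0.5047 0.0698 0.0273]
   z 0.031 0.036 8125 (array([504.3, 100.4]), array([79.7, 75.4]), 10.9) [0.5011 0.079  0.0334]
   z 0.036 0.044 21 (array([515.2,  72.4]), array([68.7,  9.2]), 14.9) [0.5368 0.0761 0.0362]
carrier 0.65 [314. 255.] 11344 (array([587.7, -66.3]), array([85.8, 65.5]), 74.7) [0.03  0.035]
   z 0.023 0.031 502 (array([596.1, -44.9]), array([40.6, 59.8]), 80.1) [ 0.599  -0.0296  0.0289]
   z 0.031 0.036 10602 (array([589.7, -67.3]), array([85. , 60.5]), 77.2) [ 0.5926 -0.0417  0.0339]
carrier 0.65 [330.   1.] 127 (array([627.7,  66.5]), array([ 5.4, 10. ]), 77.9) [-0.     0.013]
small_block 0.7 [320. 294.] 3765 (array([589.3, -69.1]), array([52.2, 28.4]), 75.1) [0.033 0.059]
   z 0.031 0.036 1633 (array([590. , -69.3]), array([52.2, 26.7]), 74.6) [ 0.5949 -0.0503  0.0338]
   z 0.036 0.044 239 (array([591.8, -53.5]), array([ 1.9, 17.7]), 75.1) [ 0.5947 -0.0542  0.0407]
small_block 0.67 [314. 255.] 1166
[... 1136 characters left out ...]
 [ 0.5905 -0.0177  0.0278]
t 10.9667 [ 0.5926 -0.0653  0.0375] yang -13.005579709360116 tilt -0.9999887473192063 [-9.64068534 -4.36532577 15.0535651 ]
[[ 0.225   0.9743 -0.0036]
 [ 0.9743 -0.225  -0.0031]
 [-0.0038 -0.0028 -1.    ]] [-0.93014495  2.26090969  0.07470098]
carrier top max x/y [559.92310773 619.53276878] [ 25.94532804 108.37265703]
plane [-1.72222123e-04  9.71909893e-04  3.38630637e+01]
z block 33.8873566629129 rim 33.92314930558035
yedge [108.  108.  108.2 108.2 108.1 108.2 108.1 108.1 108.1 108.1 108.1 107.9
 107.9]
xedge [598.6 598.  598.  619.3 619.7 619.6 619.3 619.4 618.8 619.3 618.7 618.9
 618.3 618.8 618.5 618.5 618.5]
fence inner x 621.6257466058008 y 108.84458170298788
```

View pics/w5c.png

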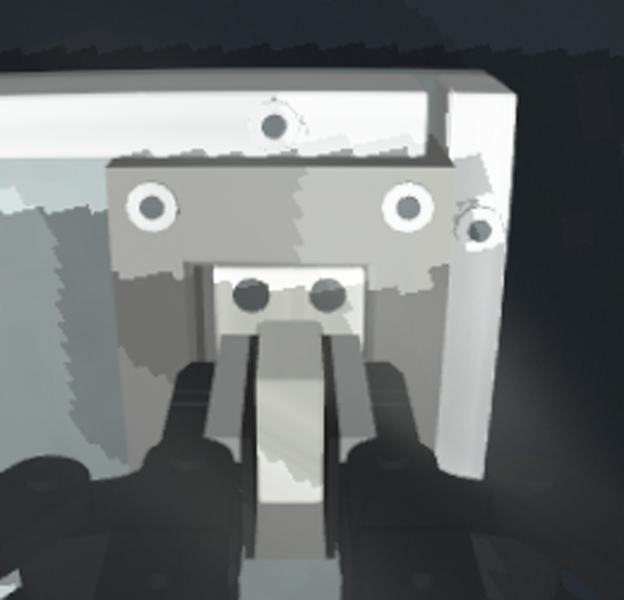

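The carrier is in the corner to within 0.3 mm, square and flat, with the block flush. In the crop the carrier's upper edge (280,160) and right edge (450,300) lie along the fences. I firm up the push.

```bash
python3 -m crank '[[[0.06,0.05,0,0],[0.06,0.05,0,0],[0.07,0.06,0,0],[0,0,0,0],[0,0,0,0],[0,0,0,0]]]' 255; python3 look.py w6 carrier | grep -E "^[a-z]|z 0.031"
```

```text
t: 11.47
position: [0.5928, -0.0653, 0.0376]
tool_rot: [-2.459, -1.954, 0.014]
contact_force: [-15.1, -7.9, 22.6]
gripper_width: 0.0105
grasp_force: 62.4
carrier 0.93 [314. 256.] 11484 (array([584.7, -77.7]), array([108. ,  67.7]), 78.0) [0.029 0.035]
   z 0.031 0.036 10622 (array([589.7, -67.3]), array([84.9, 60.5]), 76.8) [ 0.5925 -0.0418  0.0338]
carrier 0.75 [71. 43.] 14543 (array([490.3,  98.3]), array([108. ,  76.3]), 11.0) [0.006 0.035]
   z 0.031 0.036 8098 (array([504.6, 101. ]), array([79.1, 76.1]), 10.8) [0.5015 0.079  0.0334]
carrier 0.45 [330.   4.] 135 (array([627.9,  66.5]), array([ 5.3, 10.9]), 78.2) [-0.     0.012]
t 11.5667 [ 0.5928 -0.0653  0.0376] yang -13.068796432352308 tilt -0.9999628647318576 [-15.92282284  -7.89318607  21.90065531]
```

Run:
```python
from h import *
z=np.load("w6.npz"); i={k:z[k] for k in("fovy","cx","cy","extrinsics")}
P,_,_=pts("wrist",z["d"],i); a=np.radians(-12.95); ex=np.array([np.cos(a),np.sin(a)]); ey=np.array([-ex[1],ex[0]])
X=P[:,:2]@ex*1e3; Y=P[:,:2]@ey*1e3; Z=P[:,2]*1e3
t=(Z>31)&(Z<37)
print([round(float(np.median(Z[t&m])),2) for m in (t&(abs(X-584)<3)&(Y>82)&(Y<87),t&(abs(X-600)<3)&(Y>82)&(Y<87),t&(abs(X-570)<5)&(Y>94)&(Y<106),t&(abs(X-610)<5)&(Y>94)&(Y<106))])
ctrl.hand_in(); print(ctrl.sense()["t"])
```

```text
[34.09, 34.06, 34.17, 34.24]
the job is handed in; nothing more can be done
the job is handed in; nothing more can be done
```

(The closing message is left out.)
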